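# Start the glue warmer

### The arm

A 6-joint arm with a two-finger parallel gripper is mounted at the origin on a cart in front of the work surface, level with it; the furniture and walls round the work are solid. World frame = base frame: x ahead of the robot, y to its left, z up, the work surface at z = 0. Lengths are in m, angles in rad, forces in N, time in s.
With the tool pointing down it reaches from about 0.375 to 0.975 m from the base axis. Payload 3.8 kg.
Tool frame: the origin (TCP) lies midway between the tips of the shut fingers; the grasp point (between the pads) lies 19 mm behind it; z points along the fingers, y is the line along which they close (so a half turn about z gives the same grasp; the last joint's range is limited). The gripper opens to 88 mm and grips with 3 to 60 N. Pads are 18 mm wide; open, the fingers measure 123 mm over their backs; the gripper's body (75 mm by 187 mm) begins 45 mm behind the grasp point.
Start: joints at [-1.148, 0.264, 1.604, -0, 1.274, -0.037], TCP at [0.3, -0.605, 0.201] pointing down, gripper open.
Joint ranges: [-2.63, 2.63], [-0.94, 2.18], [0.31, 2.57], [-1.31, 4.45], [0, 2.66], [-2.55, 2.55]. Speed limits (rad/s): [2.57, 2.57, 3.14, 3.14, 3.14, 3.14].

### API

Orientations are given as a rotation vector (axis times angle).
In Python, from bench import bot gives the robot as it stands.
- The arm moves only by the shell command python3 -m pendant 'ROWS'. ROWS is JSON, a list of rows, each an object of numbers: "jaw": the finger opening in mm, from 0 to 88.1; "dx", "dy", "dz": the shift along the world's x, y, z in mm; "rx", "ry", "rz": the turn, a rotation vector about the world's x, y, z in degrees. A call has 1 to 5 rows; each row is the pose to reach, as a shift and turn from the pose commanded when the call began; what a row does not reach only later rows make up. A row lasts 1/12 s, in which the tool goes at most 41.7 mm and 7.16 degrees, less where a joint would pass 70% of its speed; a pose out of reach is approached as far as the arm can. A call with a gripper value outside its range is refused whole. The fingers move at their own pace and stop on an object; the grip force is fixed at half the most. Time passes only in rows, so rows that repeat a pose let the fingers close. It gives the time, the measured TCP pose, the force, the opening and the grip force at its end, in the units of the state.
- bot.sense(): the state, without advancing time (a new reading comes with each control period).
- bot.snapshot(name): name is "scene" or "top" or "wrist"; returns a dict with "frame" (420x560x3 uint8, red, green, blue), "fx", "fy", "cx", "cy" (pixels), "origin" and "orientation" of the camera in the world. Camera axes: x right, y up, looking along -z (the intrinsics and any distortion apply to the point x, -y, -z); pixel columns grow to the right and rows downward; lengths in m; the calibration is good to about 2 mm. A picture is of the moment at which its call begins. There is no depth.
- bot.job_done(): hands the job in; it is judged then, once.
Trained networks look in a picture, given as the dict that the camera call returned (one of the last four; its "shot" number tells which), for a name from the list of things; names that differ only in an ending like _2 or _b are one class to them, and where a whole thing is asked for, a point or a joint stands for the part that bears it (a point fixed in the world has none). Each returns a list of dicts, best first, with "score" (0 to 1); they miss things now and then, are a little off and sometimes report something else, mostly with a low value. They report only what shows in the picture. A call takes as long as a camera call. They do not tell look-alikes from the thing itself.
- bot.look_for(target, picture): "bbox" ([centre column, centre row, width, height] in pixels, round what is visible of it).
- bot.silhouettes(target, picture): "mask" (420x560 bool, what is visible of it) and "bbox" ([centre column, centre row, width, height] in pixels, round what is visible of it).
The state is a dict: "t": time; "joint_pos": joint angles; "dq": joint speeds; "tau": joint torques, N m; "position": TCP position; "eef_rot": TCP orientation; "ft_force": force on the tool from outside, world axes, zero at the start; "torque": the same for the moment, N m; "grip_width": finger opening in m; "gripper_force": force on a finger pad.
Only numpy, scipy, OpenCV 4.12 (cv2) and the standard library are available. Lean on these libraries where they do the work, as an engineer would, in place of code of your own. Each camera call takes 0.05 s, during which the arm holds its last target. There are 200 camera calls.

### The job

Get the green glue warmer going: first wind its brass clockwork timer key clockwise until it is fully wound. Then pick up the black control knob that has come off, turn it so that its D-shaped hole matches the D-shaped shaft, push it fully home on the shaft and press knob and shaft right down against the spring. Finish like that, still holding the knob and keeping it pressed down; leave the glue pot, the red thread spool and the bone folder where they are.

Things in the scene. Friction and masses are not known exactly. Their poses are not given: they have to be found in the camera images.
- warmer: the green glue warmer, fixed to the bench. Origin on the bench under the middle of its control console (80 x 240 mm, long along the warmer's y, top 55 mm above the bench). A low deck 28 mm high with a round hot plate (top 32 mm) goes back from the console along +x to x = 150 mm, 140 mm wide. The key stands on the console at y = +60 mm, the D shaft at y = -60 mm
- key (a joint): angle of the winding key, rad: grows as it is turned clockwise seen from above, 0 run down, fully wound at its stop at 3.0. Turning it takes 0.07 to 0.11 N m; the spring drags on it, but it stays where it is let go
- key_grip (a point): middle of the finger bar of the brass key, on its turning axis, 27 mm above the console top. The bar is 42 mm long (along this frame's x), 10 mm thick (along y) and 24 mm high, from 14 to 38 mm above the console; a round stem of 16 mm diameter is below it
- shaft_top (a point): centre of the top end of the upright brass D shaft; 25 mm above the console when not pressed. Round, 18 mm diameter, with a flat 2.5 mm from the axis on the side of this frame's +x; top edge chamfered 0.8 mm
- plunger (a joint): how far the D shaft is pushed down, m: 0 free, 0.006 at its stop. Spring: 3 N to start, 9 N at the stop; it springs back when let go
- control_knob: loose black metal knob, 200 g, hole down. Origin: centre of its underside. Round skirt 46 mm wide, 18 mm high; on it a finger bar 40 mm long (along x), 13 mm thick (y), 18 to 38 mm above the underside, white line on its +x half. Hole in the underside 14 mm deep, round, 20 mm diameter, with a flat 3.5 mm from the axis on the +x side (the white line's); mouth chamfered 0.8 mm
- knob_seat (a point): centre of the inner end of the knob's hole, 14 mm above its underside on its axis, axes as the knob's; it lies on the shaft's top when the knob is fully home. Turned right, the knob slides on freely (about 1 mm play all round, no force but the spring's); turned wrong, it stands on the shaft and must not be forced
- glue_pot: grey-brown stoneware glue pot, 72 mm wide, 65 mm high, loose on the hot plate; origin at the centre of its underside. Leave alone
- thread_spool_2: wooden spool of red thread, 42 mm wide, 52 mm high, loose on the bench; origin at the centre of its underside. Leave alone
- bone_folder: flat cream bone folder, 24 x 147 x 8 mm, long along its y, loose on the bench; origin at the centre of its underside. Leave alone
- spindle (a joint): angle of the D shaft about its upright axis against the warmer, rad, anticlockwise from above; at 0 the flat faces the warmer's +x. It turns only stiffly (0.2 N m): take the angle as it is. A dark collar round the shaft's foot (36 mm wide, top 3.5 mm above the console) turns with it and has a white line on the side of the flat
- knob_pointer (a point): outer end of the white line on top of the knob's bar, 20 mm from the knob's axis along its +x, 38 mm above its underside; it points to the flat side of the hole
Things that resemble listed ones, but are neither listed nor needed, are in the scene too. There is more than one size of the control_knob; the one meant has the size given above.

How it is judged:
By the outcome, as a careful person would: the job done as asked, in the order asked, and still so for the second after the job is handed in, while the arm keeps its last pose, push and grip.
It also fails if it takes over 72 s, if anything falls off the work surface, if the arm or the gripper's body presses on something with over 40 N, if the wrist force passes 120 N, or if a joint passes its speed limit or range.

## Working session

There is one attempt and no reset: what is moved stays moved. The work goes in short steps, Python scripts to look and compute and a shell command to move; the robot and the scene stay as the last step left them, time stands still between calls to the robot, and variables do not carry over. Pictures are saved under pics/ and viewed, at most 10 in all, crops included, and the job is handed in when it is done.

```bash
mkdir -p pics; ls; cat > h.py <<'E'
import numpy as np, cv2
from scipy.spatial.transform import Rotation as R
from bench import bot
def RM(s):
    o=np.asarray(s["orientation"],float)
    return o if o.shape==(3,3) else (R.from_rotvec(o).as_matrix() if o.size==3 else R.from_quat(o).as_matrix())
def ray(s,u,v):
    d=np.array([(u-s["cx"])/s["fx"],-(v-s["cy"])/s["fy"],-1.]); return RM(s)@d
def at(s,u,v,z):
    o=np.asarray(s["origin"]);d=ray(s,u,v); return o+d*(z-o[2])/d[2]
def proj(s,p):
    c=RM(s).T@(np.asarray(p)-s["origin"]); return s["cx"]-s["fx"]*c[0]/c[2], s["cy"]+s["fy"]*c[1]/c[2]
def save(n,f): cv2.imwrite("pics/"+n+".png",cv2.cvtColor(f,cv2.COLOR_RGB2BGR))
E
python3 - <<'E'
from h import *
for c in ("top","scene"):
    s=bot.snapshot(c); save(c+"1",s["frame"])
    print(c,{k:(np.round(v,4).tolist() if k!="frame" else 0) for k,v in s.items() if k!="frame"})
    for n in ("warmer","key","control_knob","shaft_top","glue_pot","thread_spool_2","bone_folder"):
        print(n,[(round(d["score"],2),np.round(d["bbox"]).tolist(),np.round(at(s,*d["bbox"][:2],0.03),3).tolist()) for d in bot.look_for(n,s)[:4]])
E
```

```text
pics
top {'fx': 432.5697, 'fy': 432.5697, 'cx': 280.3318, 'cy': 208.0565, 'origin': [0.3499, -0.0046, 1.0505], 'orientation': [0.1234, -0.1382, -1.5914], 'shot': 1}
warmer [(0.64, [277.0, 197.0, 110.0, 89.0], [0.548, -0.008, 0.03])]
key [(0.69, [253.0, 217.0, 11.0, 19.0], [0.5, 0.049, 0.03])]
control_knob [(0.75, [393.0, 270.0, 27.0, 27.0], [0.367, -0.277, 0.03]), (0.74, [415.0, 226.0, 25.0, 25.0], [0.469, -0.335, 0.03]), (0.67, [372.0, 233.0, 21.0, 22.0], [0.456, -0.233, 0.03])]
shaft_top [(0.36, [302.0, 205.0, 5.0, 5.0], [0.526, -0.068, 0.03])]
glue_pot [(0.78, [266.0, 173.0, 33.0, 36.0], [0.607, 0.017, 0.03])]
thread_spool_2 [(0.87, [153.0, 231.0, 22.0, 21.0], [0.472, 0.286, 0.03])]
bone_folder [(0.85, [275.0, 270.0, 63.0, 12.0], [0.375, -0.001, 0.03])]
scene {'fx': 480.4574, 'fy': 480.4574, 'cx': 281.2904, 'cy': 207.4804, 'origin': [-0.2803, 0.4152, 0.9278], 'orientation': [0.4944, -0.8209, -1.899], 'shot': 2}
warmer [(0.95, [279.0, 222.0, 95.0, 63.0], [0.511, 0.018, 0.03])]
key []
control_knob [(0.81, [407.0, 225.0, 19.0, 24.0], [0.354, -0.28, 0.03])]
shaft_top [(0.57, [304.0, 200.0, 9.0, 12.0], [0.559, -0.084, 0.03])]
glue_pot [(0.92, [265.0, 192.0, 28.0, 29.0], [0.636, -0.001, 0.03])]
thread_spool_2 [(0.75, [183.0, 266.0, 22.0, 25.0], [0.48, 0.289, 0.03])]
bone_folder [(0.93, [301.0, 266.0, 36.0, 17.0], [0.356, 0.034, 0.03])]
```

View pics/top1.png

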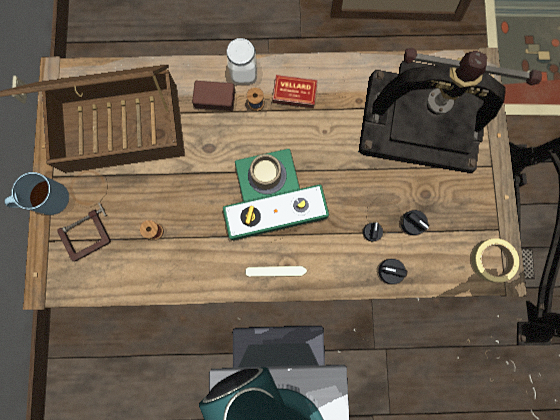

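View pics/scene1.png

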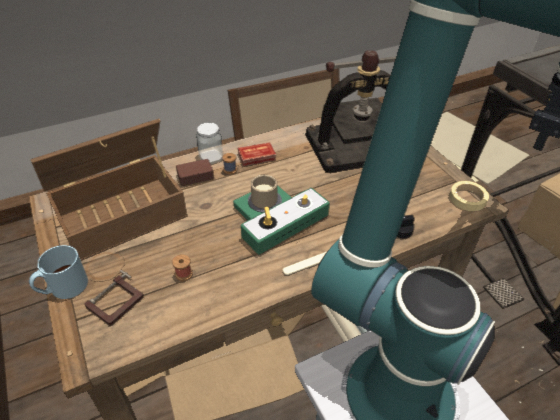

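The pictures show the warmer at about top (275,197), key at (251,216) and shaft at (301,205). There are three knobs, at top (373,232), (415,223) and (392,271). I'll enlarge them and measure.

```bash
python3 - <<'E'
from h import *
s=bot.snapshot("top"); f=s["frame"]
a=cv2.resize(f[180:250,215:335],None,fx=5,fy=5,interpolation=cv2.INTER_CUBIC)
b=cv2.resize(f[205:290,350:440],None,fx=4.7,fy=4.7,interpolation=cv2.INTER_CUBIC)[:,:]
a=cv2.resize(f[182:244,217:333],None,fx=3.4,fy=3.4,interpolation=cv2.INTER_CUBIC)
b=cv2.resize(f[205:290,355:435],None,fx=4.8,fy=4.8,interpolation=cv2.INTER_CUBIC)
H=max(a.shape[0],b.shape[0]);c=np.zeros((H,a.shape[1]+b.shape[1],3),np.uint8);c[:a.shape[0],:a.shape[1]]=a;c[:b.shape[0],a.shape[1]:]=b
save("crop1",c);print(c.shape)
for d in bot.silhouettes("control_knob",s):
    m=d["mask"].astype(np.uint8);(x,y),(w,h),an=cv2.minAreaRect(cv2.findNonZero(m)); 
    (cx,cy),r=cv2.minEnclosingCircle(cv2.findNonZero(m)); print("knob",round(d["score"],2),x,y,w,h,"area",m.sum(),r)
    # predicted silhouettes for skirt diam D
    for D,hh,hb in ((.046,.018,.038),):
        p0=at(s,x,y,.018); t=np.linspace(0,2*np.pi,60)
        P=[proj(s,[p0[0]+D/2*np.cos(q),p0[1]+D/2*np.sin(q),z]) for q in t for z in (0,hh)]
        (q1,(w1,h1),_)=cv2.minAreaRect(np.array(P,np.float32)); print(" pred46",w1,h1,cv2.contourArea(cv2.convexHull(np.array(P,np.float32))),p0)
for n in ("warmer",):
  for d in bot.silhouettes(n,s)[:1]: print(n,cv2.minAreaRect(cv2.findNonZero(d["mask"].astype(np.uint8))))
# console white panel
hsv=cv2.cvtColor(f,cv2.COLOR_RGB2HSV); m=((hsv[...,1]<50)&(hsv[...,2]>150)).astype(np.uint8); m2=np.zeros_like(m); m2[180:245,215:335]=m[180:245,215:335]
n,l,st,ce=cv2.connectedComponentsWithStats(m2); k=1+np.argmax(st[1:,4])
rc=cv2.minAreaRect(cv2.findNonZero((l==k).astype(np.uint8)));bx=cv2.boxPoints(rc)
W=np.array([at(s,*p,.055) for p in bx]);print(W.round(4),W.mean(0),[np.linalg.norm(W[i]-W[i-1]) for i in range(4)])
w=bot.snapshot("wrist"); print(w["origin"],w["orientation"])
E
```

```text
(408, 778, 3)
knob 0.92 414.25006103515625 223.25003051757812 26.16295051574707 25.45584487915039 area 554 13.665258407592773
 pred46 19.24117660522461 21.040008544921875 325.29341932199895 [ 0.47788592 -0.33850587  0.018     ]
knob 0.91 392.5 271.5 25.0 27.0 area 577 14.11872386932373
 pred46 21.209381103515625 19.627708435058594 332.30154490610585 [ 0.36420826 -0.27811601  0.018     ]
knob 0.7 372.5 232.5 19.0 19.0 area 316 10.068873405456543
 pred46 19.313343048095703 20.502639770507812 315.77355010574684 [ 0.45796878 -0.23633099  0.018     ]
knob 0.18 301.0 205.0 14.0 14.0 area 176 7.590465068817139
 pred46 18.9758243560791 19.825529098510742 298.44853074196726 [ 0.52908937 -0.06683574  0.018     ]
warmer ((271.5045166015625, 192.020751953125), (78.85388946533203, 103.62317657470703), 77.7352294921875)
[[ 0.5221  0.1141  0.055 ]
 [ 0.5684 -0.1096  0.055 ]
 [ 0.4996 -0.122   0.055 ]
 [ 0.4546  0.0993  0.055 ]] [ 0.51118743 -0.00454287  0.055     ] [np.float64(0.06912786399623094), np.float64(0.22836443422713898), np.float64(0.06983395935073693), np.float64(0.22586235317402678)]
[ 0.36678368 -0.57090953  0.38452536] [-0.26389026  0.16567937 -1.102462  ]
```

View pics/crop1.png

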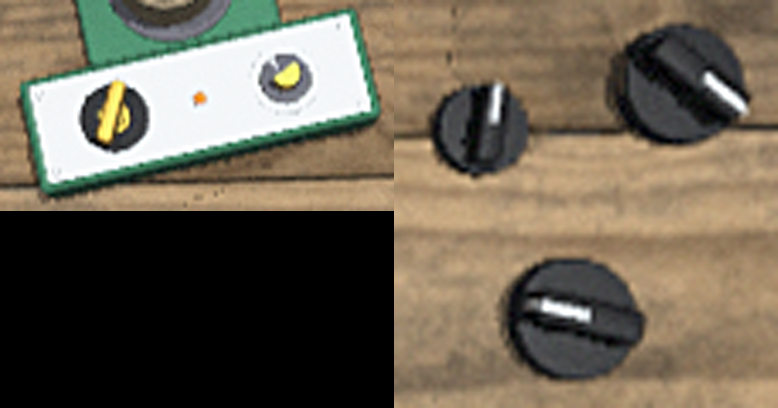

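Knob candidates in the top picture are (373,232), (415,223) and (392,271). Only (373,232) is the right size: its mask is 19 px and 316 px² in area, and a 46 mm skirt should give about 19–20 px and 316 px². The other two are about 25–27 px. The crop confirms it as the small one, with its white line toward the top of the picture. On the console the key stands at left. The shaft is at right, with its flat and the collar line at upper left. I'll move the wrist camera over the knob.

```bash
python3 -m pendant '[{"dx":15,"dy":35,"dz":10,"jaw":88},{"dx":28,"dy":70,"dz":20},{"dx":40,"dy":105,"dz":30},{"dx":52,"dy":142,"dz":40},{"dx":60,"dy":180,"dz":50}]'; python3 -m pendant '[{"dx":8,"dy":38},{"dx":15,"dy":76},{"dx":20,"dy":114},{"dx":20,"dy":130},{"dx":20,"dy":130}]'
python3 - <<'E'
from h import *
s=bot.snapshot("wrist"); save("w1",s["frame"]); st=bot.sense(); print(st["joint_pos"],st["position"],R.from_rotvec(st["eef_rot"]).as_matrix().round(3).tolist(),s["origin"],RM(s).round(3).tolist(),s["fx"])
for d in bot.look_for("control_knob",s): print(d["score"],d["bbox"],at(s,*d["bbox"][:2],.02))
E
```

```text
[-1.14789539e+00  2.63899411e-01  1.60403249e+00 -4.89865949e-06
  1.27371886e+00 -3.68981848e-02] [ 0.29952889 -0.60486907  0.20098854] [[0.896, 0.444, -0.0], [0.444, -0.896, 0.0], [-0.0, -0.0, -1.0]] [ 0.36678372 -0.57090892  0.38451846] [[0.444, 0.857, 0.262], [-0.896, 0.425, 0.128], [-0.002, -0.292, 0.957]] 361.7522517070578validation failed for argument at $[0]...
validation failed for argument at $[0]...
```

View pics/w1.png

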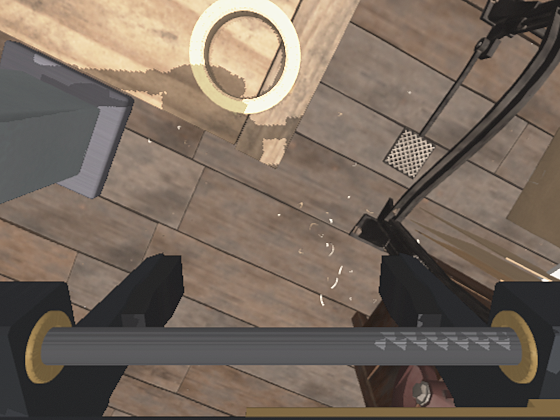

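The wrist picture still shows the start pose, with the tape roll at (245,55), because the rows were refused. Each row probably needs every number.

```bash
python3 -m pendant '[{"jaw":88,"dx":15,"dy":35,"dz":10,"rx":0,"ry":0,"rz":0},{"jaw":88,"dx":28,"dy":70,"dz":20,"rx":0,"ry":0,"rz":0},{"jaw":88,"dx":40,"dy":105,"dz":30,"rx":0,"ry":0,"rz":0},{"jaw":88,"dx":52,"dy":142,"dz":40,"rx":0,"ry":0,"rz":0},{"jaw":88,"dx":60,"dy":180,"dz":50,"rx":0,"ry":0,"rz":0}]'; python3 -m pendant '[{"jaw":88,"dx":8,"dy":38,"dz":0,"rx":0,"ry":0,"rz":0},{"jaw":88,"dx":15,"dy":76,"dz":0,"rx":0,"ry":0,"rz":0},{"jaw":88,"dx":20,"dy":114,"dz":0,"rx":0,"ry":0,"rz":0},{"jaw":88,"dx":20,"dy":130,"dz":0,"rx":0,"ry":0,"rz":0},{"jaw":88,"dx":20,"dy":130,"dz":0,"rx":0,"ry":0,"rz":0}]'
python3 - <<'E'
from h import *
s=bot.snapshot("wrist"); save("w2",s["frame"]); st=bot.sense(); print(st["joint_pos"],st["position"],s["origin"])
for d in bot.look_for("control_knob",s): print(d["score"],d["bbox"],at(s,*d["bbox"][:2],.02))
E
```

```text
t: 1.52
position: [0.3601, -0.4235, 0.2514]
eef_rot: [3.059, 0.715, 0.001]
ft_force: [1.2, -0.1, 1.0]
grip_width: 0.0877
gripper_force: 0.0
t: 1.93
position: [0.3796, -0.2921, 0.2514]
eef_rot: [-3.058, -0.721, -0.001]
ft_force: [-0.2, -0.3, 0.4]
grip_width: 0.0883
gripper_force: 0.0
[-7.10390844e-01 -1.41331380e-01  1.94001348e+00 -5.72399926e-04
  1.34154510e+00  3.97917372e-01] [ 0.37971942 -0.29407082  0.25144259] [ 0.44665383 -0.25785126  0.43492318]
0.92 [270.1, 76.8, 39.8, 46.8] [ 0.46054824 -0.23712871  0.02      ]
0.82 [360.4, 102.3, 57.2, 54.6] [ 0.48122218 -0.33766756  0.02      ]
0.62 [261.5, 170.7, 52.3, 51.4] [ 0.36372419 -0.27331815  0.02      ]
```

```bash
python3 -m pendant '[{"jaw":88,"dx":8,"dy":30,"dz":0,"rx":0,"ry":0,"rz":7},{"jaw":88,"dx":16,"dy":60,"dz":0,"rx":0,"ry":0,"rz":14},{"jaw":88,"dx":24,"dy":90,"dz":0,"rx":0,"ry":0,"rz":21},{"jaw":88,"dx":32,"dy":120,"dz":0,"rx":0,"ry":0,"rz":28},{"jaw":88,"dx":40,"dy":150,"dz":0,"rx":0,"ry":0,"rz":35}]'; python3 -m pendant '[{"jaw":70,"dx":10,"dy":30,"dz":0,"rx":0,"ry":0,"rz":7},{"jaw":70,"dx":20,"dy":60,"dz":0,"rx":0,"ry":0,"rz":14},{"jaw":70,"dx":30,"dy":90,"dz":0,"rx":0,"ry":0,"rz":21},{"jaw":70,"dx":40,"dy":120,"dz":0,"rx":0,"ry":0,"rz":28},{"jaw":70,"dx":50,"dy":150,"dz":0,"rx":0,"ry":0,"rz":35}]';python3 -m pendant '[{"jaw":60,"dx":7,"dy":12,"dz":0,"rx":0,"ry":0,"rz":7},{"jaw":60,"dx":14,"dy":24,"dz":0,"rx":0,"ry":0,"rz":14},{"jaw":60,"dx":20,"dy":36,"dz":0,"rx":0,"ry":0,"rz":21},{"jaw":60,"dx":28,"dy":46,"dz":0,"rx":0,"ry":0,"rz":28},{"jaw":60,"dx":28,"dy":46,"dz":0,"rx":0,"ry":0,"rz":35}]'
python3 -m pendant '[{"jaw":60,"dx":0,"dy":0,"dz":0,"rx":0,"ry":0,"rz":7},{"jaw":60,"dx":0,"dy":0,"dz":0,"rx":0,"ry":0,"rz":14},{"jaw":60,"dx":0,"dy":0,"dz":0,"rx":0,"ry":0,"rz":21},{"jaw":60,"dx":0,"dy":0,"dz":0,"rx":0,"ry":0,"rz":28},{"jaw":60,"dx":0,"dy":0,"dz":0,"rx":0,"ry":0,"rz":35}]'
python3 - <<'E'
from h import *
s=bot.snapshot("wrist"); save("w3",s["frame"]); st=bot.sense(); M=R.from_rotvec(st["eef_rot"]).as_matrix(); print(st["joint_pos"],st["position"],"phi",np.degrees(np.arctan2(M[1,0],M[0,0])),s["origin"])
for n,z in (("key",.082),("key_grip",.082),("shaft_top",.08),("spindle",.058),("glue_pot",.09)):
  for d in bot.look_for(n,s): print(n,d["score"],d["bbox"],at(s,*d["bbox"][:2],z))
E
```

```text
t: 2.45
position: [0.4202, -0.1457, 0.2511]
eef_rot: [2.699, 1.607, -0.0]
ft_force: [1.8, -1.2, -0.4]
grip_width: 0.088
gripper_force: 0.0
t: 2.87
position: [0.471, 0.0049, 0.2511]
eef_rot: [2.09, 2.344, -0.0]
ft_force: [1.0, 0.3, -0.6]
grip_width: 0.07
gripper_force: 0.0
t: 3.28
position: [0.4999, 0.051, 0.2507]
eef_rot: [1.286, 2.866, 0.0]
ft_force: [-0.0, -0.9, -0.1]
grip_width: 0.0599
gripper_force: 0.0
t: 3.7
position: [0.4989, 0.0493, 0.2508]
eef_rot: [0.367, 3.12, -0.001]
ft_force: [0.8, -1.7, 0.4]
grip_width: 0.0601
gripper_force: 0.0
[ 4.95331611e-02 -9.72727221e-02  1.90208112e+00 -8.58135478e-04
  1.33687873e+00 -1.29213499e+00] [0.49885081 0.04934456 0.25075229] phi 166.88332494440488 [0.42517805 0.0675124  0.43422293]
key 0.68 [285.2, 174.9, 18.8, 46.4] [0.49732479 0.05479337 0.082     ]
key_grip 0.59 [287.1, 176.8, 18.1, 49.3] [0.49962885 0.05618723 0.082     ]
shaft_top 0.66 [183.0, 221.1, 22.6, 20.1] [ 0.52048296 -0.05929179  0.08      ]
spindle 0.65 [187.1, 216.3, 35.1, 30.5] [ 0.5221449  -0.06108587  0.058     ]
glue_pot 0.75 [273.4, 270.2, 65.0, 82.2] [0.59185269 0.01972711 0.09      ]
```

View pics/w3.png

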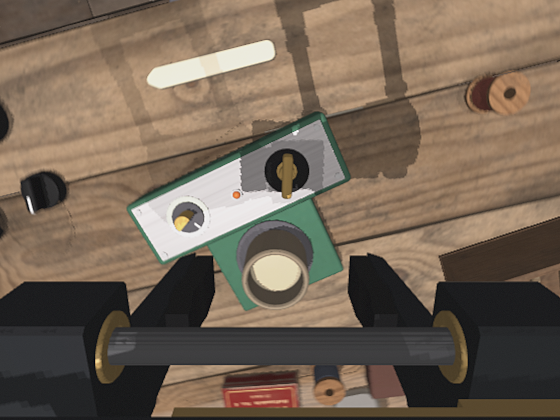

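The wrist picture shows the key bar at (287,172), nearly vertical, so lined up with the fingers. The shaft is at (188,217) with its flat at lower right, and the chosen knob is at (43,192). I'll refine the bar angle.

```bash
python3 - <<'E'
from h import *
s=bot.snapshot("wrist")
for n in ("key_grip","key"):
  for d in bot.silhouettes(n,s)[:1]:
    f=s["frame"].astype(int); m=d["mask"]&((f[...,0]-f[...,2])>25)
    v,u=np.nonzero(m); print(n,d["bbox"],m.sum(),d["mask"].sum())
    P=np.array([at(s,a,b,.09)[:2] for a,b in zip(u,v)]); c=P.mean(0); w,V=np.linalg.eigh(np.cov(P.T)); x=V[:,1]
    print(c,np.degrees(np.arctan2(x[1],x[0])),np.ptp((P-c)@V[:,1]),np.ptp((P-c)@V[:,0]))
    for a,b in ((u[v<=v.min()+1].mean(),v.min()),(u[v>=v.max()-1].mean(),v.max())): print(a,b,at(s,a,b,.093))
E
```

```text
key_grip [283.9, 177.2, 18.9, 48.7] 580 612
[0.4957344  0.05639242] 165.43774875376462 0.0435563664995316 0.019386537376673306
286.0 155 [0.47582027 0.0616213  0.093     ]
285.3076923076923 199 [0.51755707 0.05080435 0.093     ]
key [284.9, 177.1, 22.4, 42.6] 561 591
[0.49559032 0.05618823] 165.31658884055298 0.04356707992644675 0.019316657185574106
286.0 155 [0.47582027 0.0616213  0.093     ]
285.0 199 [0.51748481 0.05051188 0.093     ]
```

```bash
python3 -m pendant '[{"jaw":44,"dx":-1,"dy":6,"dz":-38,"rx":0,"ry":0,"rz":-1.5},{"jaw":44,"dx":-1,"dy":6,"dz":-76,"rx":0,"ry":0,"rz":-1.5},{"jaw":44,"dx":-1,"dy":6,"dz":-114,"rx":0,"ry":0,"rz":-1.5},{"jaw":44,"dx":-1,"dy":6,"dz":-148,"rx":0,"ry":0,"rz":-1.5},{"jaw":44,"dx":-1,"dy":6,"dz":-148,"rx":0,"ry":0,"rz":-1.5}]'
python3 -m pendant '[{"jaw":44,"dx":0,"dy":0,"dz":-16,"rx":0,"ry":0,"rz":0},{"jaw":44,"dx":0,"dy":0,"dz":-32,"rx":0,"ry":0,"rz":0},{"jaw":30,"dx":0,"dy":0,"dz":-32,"rx":0,"ry":0,"rz":0},{"jaw":16,"dx":0,"dy":0,"dz":-32,"rx":0,"ry":0,"rz":0},{"jaw":16,"dx":0,"dy":0,"dz":-32,"rx":0,"ry":0,"rz":0}]'
python3 -m pendant '[{"jaw":5,"dx":0,"dy":0,"dz":0,"rx":0,"ry":0,"rz":0},{"jaw":0,"dx":0,"dy":0,"dz":0,"rx":0,"ry":0,"rz":0},{"jaw":0,"dx":0,"dy":0,"dz":0,"rx":0,"ry":0,"rz":0},{"jaw":0,"dx":0,"dy":0,"dz":0,"rx":0,"ry":0,"rz":0}]'
python3 - <<'E'
from h import *
st=bot.sense();print(st["torque"],st["position"],st["joint_pos"])
E
```

```text
t: 4.57
position: [0.4901, 0.0568, 0.0958]
eef_rot: [-0.413, -3.101, 0.004]
ft_force: [-0.9, -0.1, 0.9]
grip_width: 0.0444
gripper_force: 0.0
t: 4.98
position: [0.498, 0.0572, 0.073]
eef_rot: [0.414, 3.112, 0.001]
ft_force: [0.8, 0.3, 0.7]
grip_width: 0.0262
gripper_force: 0.0
t: 5.32
position: [0.497, 0.0571, 0.0717]
eef_rot: [0.414, 3.113, 0.0]
ft_force: [-1.0, 0.5, 0.3]
grip_width: 0.0007
gripper_force: 0.0
[ 0.04440412 -0.13702525 -0.00904422] [0.49702762 0.05713264 0.0717351 ] [ 6.46669259e-02  5.40141123e-02  2.10076823e+00 -1.78615183e-05
  9.85629515e-01 -1.24156909e+00]
```

```bash
python3 - <<'E'
from h import *
s=bot.snapshot("wrist"); a=s["frame"][100:380,130:430]
t=bot.snapshot("top"); q=cv2.resize(t["frame"][170:250,215:335],(420,280),interpolation=cv2.INTER_CUBIC)
save("w4",np.hstack([a,q])); print(bot.sense()["grip_width"])
st=bot.sense();print(proj(s,st["position"]),proj(t,st["position"]))
E
```

```text
0.00030128358364192706
(np.float64(279.65221682027504), np.float64(242.23630750015968)) (np.float64(248.58422530091812), np.float64(216.2140431103547))
```

View pics/w4.png

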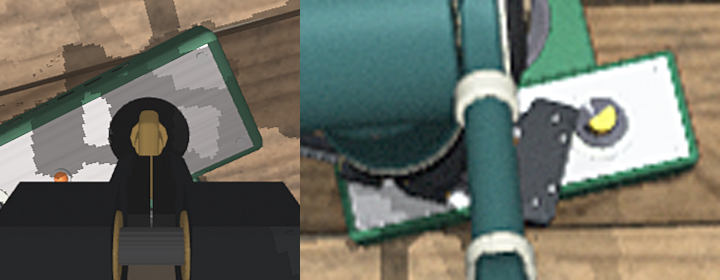

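```bash
python3 - <<'E'
from h import *
s=bot.snapshot("wrist"); st=bot.sense(); print(s["origin"],st["position"])
for p in ((.4758,.0616,.093),(.5175,.0508,.093),(.4967,.056,.055),(.4967,.056,.069)): print(p,np.round(proj(s,p)))
M=R.from_rotvec(st["eef_rot"]).as_matrix(); print(M.round(3).tolist())
f=s["frame"].astype(int); g=(f[...,0]-f[...,2]>40)&(f[...,0]>90); g[:190]=0;g[330:]=0;g[:,:230]=0;g[:,330:]=0
for r in range(205,320,4):
    c=np.nonzero(g[r])[0]; print(r,(c.min(),c.max()) if len(c) else None,end=' ')
for r in range(256,320,8): print(r,f[r,270:292].sum(1).tolist())
k=f[...,:].sum(2)<110; k[:,:230]=0;k[:,330:]=0
for r in range(190,290,8):
    c=np.nonzero(k[r])[0]; print(r,(c.min(),c.max()) if len(c) else None,end=' ')
E
```

```text
[0.4234269  0.0773416  0.25477133] [0.49655798 0.05710678 0.07115342]
(0.4758, 0.0616, 0.093) [277. 219.]
(0.5175, 0.0508, 0.093) [279. 299.]
(0.4967, 0.056, 0.055) [278. 233.]
(0.4967, 0.056, 0.069) [278. 242.]
[[-0.965, 0.261, 0.0], [0.261, 0.965, -0.0], [-0.0, 0.0, -1.0]]
205 None 209 None 213 (np.int64(272), np.int64(286)) 217 (np.int64(270), np.int64(287)) 221 (np.int64(270), np.int64(287)) 225 (np.int64(266), np.int64(291)) 229 (np.int64(263), np.int64(295)) 233 (np.int64(261), np.int64(296)) 237 (np.int64(260), np.int64(297)) 241 (np.int64(261), np.int64(296)) 245 (np.int64(263), np.int64(295)) 249 (np.int64(265), np.int64(292)) 253 (np.int64(267), np.int64(290)) 257 None 261 (np.int64(281), np.int64(281)) 265 (np.int64(281), np.int64(281)) 269 (np.int64(281), np.int64(281)) 273 (np.int64(281), np.int64(281)) 277 (np.int64(281), np.int64(281)) 281 (np.int64(281), np.int64(281)) 285 (np.int64(281), np.int64(281)) 289 (np.int64(281), np.int64(281)) 293 (np.int64(281), np.int64(281)) 297 None 301 None 305 None 309 None 313 (np.int64(248), np.int64(315)) 317 (np.int64(247), np.int
[... 479 characters left out ...]
, 85, 82]
296 [82, 88, 83, 84, 85, 85, 83, 81, 83, 68, 165, 221, 152, 64, 81, 83, 86, 78, 93, 86, 86, 80]
304 [87, 89, 85, 91, 82, 81, 83, 78, 75, 65, 188, 240, 168, 69, 79, 88, 89, 86, 84, 87, 89, 86]
312 [83, 82, 87, 84, 85, 82, 85, 82, 84, 73, 182, 240, 167, 74, 81, 82, 80, 83, 85, 86, 87, 91]
190 None 198 None 206 (np.int64(254), np.int64(303)) 214 (np.int64(247), np.int64(311)) 222 (np.int64(242), np.int64(315)) 230 (np.int64(242), np.int64(318)) 238 (np.int64(241), np.int64(318)) 246 (np.int64(241), np.int64(317)) 254 (np.int64(245), np.int64(313)) 262 (np.int64(248), np.int64(313)) 270 (np.int64(245), np.int64(317)) 278 (np.int64(242), np.int64(321)) 286 (np.int64(230), np.int64(329))
```

```bash
python3 -m pendant '[{"jaw":10,"dx":0,"dy":0,"dz":10,"rx":0,"ry":0,"rz":0},{"jaw":30,"dx":0,"dy":0,"dz":30,"rx":0,"ry":0,"rz":0},{"jaw":44,"dx":0,"dy":0,"dz":60,"rx":0,"ry":0,"rz":0},{"jaw":50,"dx":0,"dy":0,"dz":90,"rx":0,"ry":0,"rz":0},{"jaw":60,"dx":0,"dy":0,"dz":90,"rx":0,"ry":0,"rz":0}]'
python3 - <<'E'
from h import *
s=bot.snapshot("wrist"); st=bot.sense()
t=bot.snapshot("top")
for z in (.055,.08,.093): print(z,at(t,247.9,223.2,z).round(4),at(t,251.7,207,z).round(4))
print(st["position"],st["grip_width"],s["origin"])
save("w5",cv2.resize(s["frame"][90:300,180:390],(588,588),interpolation=cv2.INTER_CUBIC))
for n in ("key_grip",):
  for d in bot.silhouettes(n,s)[:1]:
    print(d["bbox"],d["score"])
    for z in (.055,.069,.082,.093): print(z,at(s,*d["bbox"][:2],z))
E
```

```text
t: 5.88
position: [0.5012, 0.0574, 0.1684]
eef_rot: [0.413, 3.103, 0.003]
ft_force: [1.1, -0.1, 0.0]
grip_width: 0.0315
gripper_force: 0.0
0.055 [0.4828 0.0599 0.055 ] [0.5207 0.0506 0.055 ]
0.08 [0.4795 0.0583 0.08  ] [0.5164 0.0492 0.08  ]
0.093 [0.4777 0.0575 0.093 ] [0.5142 0.0485 0.093 ]
[0.49983672 0.05733694 0.16575082] 0.03581898854011322 [0.42587946 0.07752058 0.35105241]
[272.1, 291.8, 71.6, 71.3] 0.69
0.055 [0.59309747 0.02522544 0.055     ]
0.069 [0.58518991 0.02769842 0.069     ]
0.082 [0.57784718 0.02999476 0.082     ]
0.093 [0.5716341  0.03193782 0.093     ]
```

View pics/w5.png

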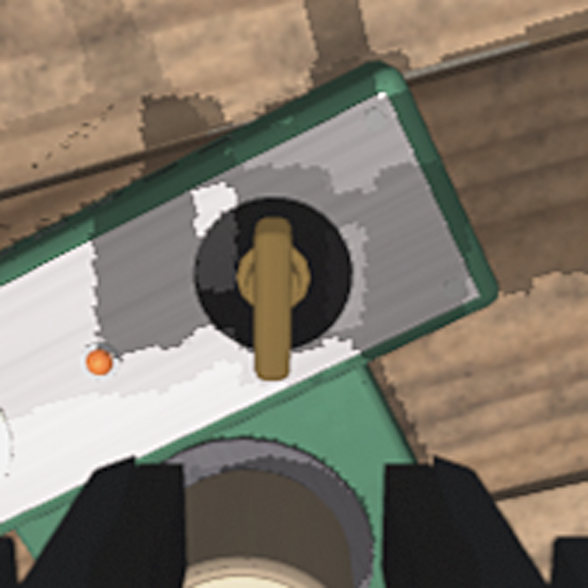

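The key bar is still at crop (272,300), aligned and untouched. In this picture and the earlier ones the fingers end about 20 mm short of the nominal TCP, so they shut just above the bar. I'll go lower this time, step by step.

```bash
python3 -m pendant '[{"jaw":44,"dx":0,"dy":-1,"dz":-35,"rx":0,"ry":0,"rz":0},{"jaw":44,"dx":0,"dy":-1,"dz":-70,"rx":0,"ry":0,"rz":0},{"jaw":44,"dx":0,"dy":-1,"dz":-90,"rx":0,"ry":0,"rz":0},{"jaw":44,"dx":0,"dy":-1,"dz":-97,"rx":0,"ry":0,"rz":0},{"jaw":44,"dx":0,"dy":-1,"dz":-102,"rx":0,"ry":0,"rz":0}]'
python3 -m pendant '[{"jaw":30,"dx":0,"dy":0,"dz":0,"rx":0,"ry":0,"rz":0},{"jaw":16,"dx":0,"dy":0,"dz":0,"rx":0,"ry":0,"rz":0},{"jaw":0,"dx":0,"dy":0,"dz":0,"rx":0,"ry":0,"rz":0},{"jaw":0,"dx":0,"dy":0,"dz":0,"rx":0,"ry":0,"rz":0},{"jaw":0,"dx":0,"dy":0,"dz":0,"rx":0,"ry":0,"rz":0}]'
```

```text
t: 6.45
position: [0.4939, 0.0559, 0.0561]
eef_rot: [-0.414, -3.108, 0.002]
ft_force: [0.5, 1.1, -0.3]
grip_width: 0.0439
gripper_force: 0.0
t: 6.87
position: [0.4977, 0.0562, 0.0603]
eef_rot: [0.414, 3.112, 0.001]
ft_force: [-0.8, -0.8, -0.1]
grip_width: 0.0133
gripper_force: 0.0
```

```bash
python3 -m pendant '[{"jaw":0,"dx":0,"dy":0,"dz":0,"rx":0,"ry":0,"rz":0},{"jaw":0,"dx":0,"dy":0,"dz":0,"rx":0,"ry":0,"rz":0},{"jaw":0,"dx":0,"dy":0,"dz":0,"rx":0,"ry":0,"rz":0}]'
```

```text
t: 7.12
position: [0.4967, 0.0561, 0.0593]
eef_rot: [0.414, 3.114, 0.0]
ft_force: [-0.1, 0.4, -0.4]
grip_width: 0.0005
gripper_force: 0.0
```

```bash
python3 - <<'E'
from h import *
s=bot.snapshot("wrist"); st=bot.sense(); print(s["origin"],st["position"])
f=s["frame"].astype(int)
g=(f[...,0]-f[...,2]>30)&(f[...,0]>80)
for r in range(180,320,5):
    c=np.nonzero(g[r,240:320])[0]+240; print(r,len(c),(c.min(),c.max()) if len(c) else None)
for p in ((.4758,.0616,.093),(.5175,.0508,.093),(.4758,.0616,.069),(.4967,.056,.069)): print(np.round(proj(s,p)))
a=cv2.resize(s["frame"][170:330,200:360],(480,480),interpolation=cv2.INTER_CUBIC); save("w6",a)
E
```

```text
[0.42343869 0.07634583 0.24276296] [0.49661047 0.05612924 0.05917459]
180 0 None
185 0 None
190 0 None
195 0 None
200 0 None
205 0 None
210 0 None
215 0 None
220 17 (np.int64(272), np.int64(288))
225 20 (np.int64(271), np.int64(290))
230 24 (np.int64(269), np.int64(292))
235 34 (np.int64(264), np.int64(297))
240 38 (np.int64(262), np.int64(299))
245 40 (np.int64(261), np.int64(300))
250 37 (np.int64(262), np.int64(298))
255 31 (np.int64(264), np.int64(296))
260 1 (np.int64(281), np.int64(281))
265 1 (np.int64(281), np.int64(281))
270 1 (np.int64(281), np.int64(281))
275 1 (np.int64(281), np.int64(281))
280 1 (np.int64(281), np.int64(281))
285 1 (np.int64(281), np.int64(281))
290 1 (np.int64(281), np.int64(281))
295 1 (np.int64(281), np.int64(281))
300 1 (np.int64(281), np.int64(281))
305 1 (np.int64(281), np.int64(281))
310 1 (np.int64(281), np.int64(281))
315 10 (np.int64(247), np.int64(315))
[279. 227.]
[280. 312.]
[279. 211.]
[280. 250.]
```

View pics/w6.png

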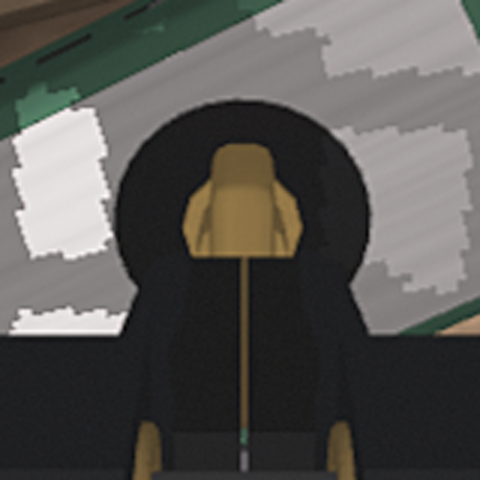

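The enlarged picture shows the shut fingers lying over the bar, with brass visible through the gap and the front edge at crop row 256. Solving from the finger gap (60 mm spans 137 px) puts the true fingertips about 38 mm short of the reported TCP. So I'll open, go 18 mm lower and close again.

```bash
python3 -m pendant '[{"jaw":30,"dx":0,"dy":0,"dz":10,"rx":0,"ry":0,"rz":0},{"jaw":30,"dx":0,"dy":0,"dz":10,"rx":0,"ry":0,"rz":0},{"jaw":30,"dx":0,"dy":0,"dz":10,"rx":0,"ry":0,"rz":0},{"jaw":30,"dx":0,"dy":0,"dz":10,"rx":0,"ry":0,"rz":0}]'
python3 -m pendant '[{"jaw":30,"dx":0,"dy":0,"dz":-10,"rx":0,"ry":0,"rz":0},{"jaw":30,"dx":0,"dy":0,"dz":-20,"rx":0,"ry":0,"rz":0},{"jaw":30,"dx":0,"dy":0,"dz":-28,"rx":0,"ry":0,"rz":0},{"jaw":16,"dx":0,"dy":0,"dz":-28,"rx":0,"ry":0,"rz":0},{"jaw":0,"dx":0,"dy":0,"dz":-28,"rx":0,"ry":0,"rz":0}]'
python3 -m pendant '[{"jaw":0,"dx":0,"dy":0,"dz":0,"rx":0,"ry":0,"rz":0},{"jaw":0,"dx":0,"dy":0,"dz":0,"rx":0,"ry":0,"rz":0},{"jaw":0,"dx":0,"dy":0,"dz":0,"rx":0,"ry":0,"rz":0}]'
```

```text
t: 7.5
position: [0.4968, 0.0561, 0.0694]
eef_rot: [0.414, 3.113, 0.0]
ft_force: [-0.4, -0.4, -0.1]
grip_width: 0.0247
gripper_force: 0.0
t: 7.92
position: [0.4951, 0.056, 0.0394]
eef_rot: [-0.414, -3.111, 0.001]
ft_force: [-0.3, -0.3, -0.2]
grip_width: 0.0185
gripper_force: 0.0
t: 8.17
position: [0.4964, 0.0559, 0.0408]
eef_rot: [-0.414, -3.114, 0.001]
ft_force: [0.7, -0.6, -3.7]
grip_width: 0.0098
gripper_force: 30.0
```

Gripped: 9.8 mm opening at 30 N. Now I'll wind clockwise, watching the moment.

```bash
cat > st.py <<'E'
from h import *
s=bot.sense();M=R.from_rotvec(s["eef_rot"]).as_matrix()
print(round(s["t"],2),"phi",np.degrees(np.arctan2(M[1,0],M[0,0])).round(2),"T",np.round(s["torque"],3),"F",np.round(s["ft_force"],1),"p",np.round(s["position"],4),"q6",round(s["joint_pos"][5],3),"w",round(s["grip_width"],4),"g",s["gripper_force"])
E
python3 st.py; python3 -m pendant '[{"jaw":0,"dx":0,"dy":0,"dz":0,"rx":0,"ry":0,"rz":-4},{"jaw":0,"dx":0,"dy":0,"dz":0,"rx":0,"ry":0,"rz":-8},{"jaw":0,"dx":0,"dy":0,"dz":0,"rx":0,"ry":0,"rz":-12},{"jaw":0,"dx":0,"dy":0,"dz":0,"rx":0,"ry":0,"rz":-16},{"jaw":0,"dx":0,"dy":0,"dz":0,"rx":0,"ry":0,"rz":-20}]' >/dev/null; python3 st.py
python3 -m pendant '[{"jaw":0,"dx":0,"dy":0,"dz":0,"rx":0,"ry":0,"rz":-4},{"jaw":0,"dx":0,"dy":0,"dz":0,"rx":0,"ry":0,"rz":-8},{"jaw":0,"dx":0,"dy":0,"dz":0,"rx":0,"ry":0,"rz":-12},{"jaw":0,"dx":0,"dy":0,"dz":0,"rx":0,"ry":0,"rz":-16},{"jaw":0,"dx":0,"dy":0,"dz":0,"rx":0,"ry":0,"rz":-20}]' >/dev/null; python3 st.py
```

```text
8.17 phi 164.84 T [-0.107 -0.225 -0.044] F [ 0.7 -0.6 -3.7] p [0.4964 0.0559 0.0408] q6 -1.244 w 0.0098 g 29.993658363819122
8.58 phi 144.63 T [ 0.487 -0.511  0.08 ] F [ 2.7  2.4 -5.9] p [0.4968 0.0568 0.0408] q6 -0.891 w 0.0094 g 30.013123154640198
9.0 phi 124.62 T [ 0.816 -0.82   0.111] F [ 3.7  5.3 -8.2] p [0.4977 0.0575 0.0409] q6 -0.542 w 0.0096 g 30.016705691814423
```

```bash
python3 -m pendant '[{"jaw":0,"dx":0.3,"dy":0.4,"dz":-0.3,"rx":0,"ry":0,"rz":-4},{"jaw":0,"dx":0.6,"dy":0.8,"dz":-0.6,"rx":0,"ry":0,"rz":-8},{"jaw":0,"dx":1,"dy":1.2,"dz":-1,"rx":0,"ry":0,"rz":-12},{"jaw":0,"dx":1,"dy":1.2,"dz":-1,"rx":0,"ry":0,"rz":-16},{"jaw":0,"dx":1,"dy":1.2,"dz":-1,"rx":0,"ry":0,"rz":-20}]' >/dev/null; python3 st.py
python3 -m pendant '[{"jaw":0,"dx":0,"dy":0,"dz":0,"rx":0,"ry":0,"rz":-4},{"jaw":0,"dx":0,"dy":0,"dz":0,"rx":0,"ry":0,"rz":-8},{"jaw":0,"dx":0,"dy":0,"dz":0,"rx":0,"ry":0,"rz":-12},{"jaw":0,"dx":0,"dy":0,"dz":0,"rx":0,"ry":0,"rz":-16},{"jaw":0,"dx":0,"dy":0,"dz":0,"rx":0,"ry":0,"rz":-20}]' >/dev/null; python3 st.py
```

```text
9.42 phi 104.65 T [ 0.292 -0.367  0.073] F [ 1.4  1.9 -1.1] p [0.4986 0.0579 0.0408] q6 -0.191 w 0.0098 g 30.011449456214905
9.83 phi 84.65 T [ 0.279 -0.799  0.071] F [ 4.8  2.2 -4.6] p [0.4997 0.058  0.0408] q6 0.158 w 0.0098 g 30.01274585723877
```

```bash
python3 -m pendant '[{"jaw":0,"dx":0.4,"dy":0.2,"dz":-0.3,"rx":0,"ry":0,"rz":-4},{"jaw":0,"dx":0.8,"dy":0.2,"dz":-0.6,"rx":0,"ry":0,"rz":-8},{"jaw":0,"dx":1.2,"dy":0.2,"dz":-0.6,"rx":0,"ry":0,"rz":-12},{"jaw":0,"dx":1.2,"dy":0.2,"dz":-0.6,"rx":0,"ry":0,"rz":-16},{"jaw":0,"dx":1.2,"dy":0.2,"dz":-0.6,"rx":0,"ry":0,"rz":-20}]' >/dev/null; python3 st.py
python3 -m pendant '[{"jaw":0,"dx":0.3,"dy":0,"dz":0,"rx":0,"ry":0,"rz":-4},{"jaw":0,"dx":0.5,"dy":0,"dz":0,"rx":0,"ry":0,"rz":-8},{"jaw":0,"dx":0.5,"dy":0,"dz":0,"rx":0,"ry":0,"rz":-12},{"jaw":0,"dx":0.5,"dy":0,"dz":0,"rx":0,"ry":0,"rz":-16},{"jaw":0,"dx":0.5,"dy":0,"dz":0,"rx":0,"ry":0,"rz":-20}]' >/dev/null; python3 st.py
```

```text
10.25 phi 64.67 T [-0.04  -0.347  0.146] F [1.9 0.5 1. ] p [0.5007 0.0578 0.0408] q6 0.507 w 0.0097 g 30.014268457889557
10.67 phi 44.69 T [-0.463 -0.468  0.151] F [ 3.3 -2.8 -0.6] p [0.5016 0.0572 0.0408] q6 0.856 w 0.0098 g 30.017829537391663
```

```bash
python3 -m pendant '[{"jaw":0,"dx":0.3,"dy":-0.3,"dz":0,"rx":0,"ry":0,"rz":-4},{"jaw":0,"dx":0.6,"dy":-0.6,"dz":0,"rx":0,"ry":0,"rz":-8},{"jaw":0,"dx":0.6,"dy":-0.8,"dz":0,"rx":0,"ry":0,"rz":-12},{"jaw":0,"dx":0.6,"dy":-0.8,"dz":0,"rx":0,"ry":0,"rz":-16},{"jaw":0,"dx":0.6,"dy":-0.8,"dz":0,"rx":0,"ry":0,"rz":-20}]' >/dev/null; python3 st.py
python3 -m pendant '[{"jaw":0,"dx":0,"dy":-0.5,"dz":0,"rx":0,"ry":0,"rz":-4},{"jaw":0,"dx":0,"dy":-0.7,"dz":0,"rx":0,"ry":0,"rz":-8},{"jaw":0,"dx":0,"dy":-0.7,"dz":0,"rx":0,"ry":0,"rz":-12},{"jaw":0,"dx":0,"dy":-0.7,"dz":0,"rx":0,"ry":0,"rz":-16},{"jaw":0,"dx":0,"dy":-0.7,"dz":0,"rx":0,"ry":0,"rz":-20}]' >/dev/null; python3 st.py
```

```text
11.08 phi 24.69 T [-0.462 -0.399  0.09 ] F [ 3.4 -2.4 -1.9] p [0.5021 0.0563 0.0408] q6 1.204 w 0.0095 g 30.02055734395981
11.5 phi 4.81 T [-0.024 -0.231  0.984] F [ 1.3 -0.3  0.7] p [0.5021 0.056  0.0408] q6 1.55 w 0.0127 g 39.342393949627876
```

The moment jumped to 0.98 N m and the bar is wedging in the pads, so the stop is reached. I'll ease back to low moment, then release and rise.

```bash
python3 -m pendant '[{"jaw":0,"dx":0,"dy":0,"dz":0,"rx":0,"ry":0,"rz":2},{"jaw":0,"dx":0,"dy":0,"dz":0,"rx":0,"ry":0,"rz":4},{"jaw":0,"dx":0,"dy":0,"dz":0,"rx":0,"ry":0,"rz":4}]' >/dev/null; python3 st.py
python3 -m pendant '[{"jaw":0,"dx":0,"dy":0,"dz":0,"rx":0,"ry":0,"rz":1},{"jaw":0,"dx":0,"dy":0,"dz":0,"rx":0,"ry":0,"rz":1},{"jaw":0,"dx":0,"dy":0,"dz":0,"rx":0,"ry":0,"rz":1}]' >/dev/null; python3 st.py
```

```text
11.75 phi 9.01 T [-0.141 -0.45   0.656] F [ 2.9 -0.7  0.7] p [0.502  0.0559 0.0408] q6 1.476 w 0.0119 g 33.02566649392247
12.0 phi 9.85 T [-0.161 -0.655  0.624] F [ 4.9 -1.8  4.2] p [0.502  0.056  0.0407] q6 1.461 w 0.0114 g 32.15797170996666
```

Fully wound against the stop. I'll release, rise and look at the shaft from above.

```bash
python3 -m pendant '[{"jaw":25,"dx":0,"dy":0,"dz":0,"rx":0,"ry":0,"rz":0},{"jaw":40,"dx":0,"dy":0,"dz":0,"rx":0,"ry":0,"rz":0},{"jaw":60,"dx":0,"dy":0,"dz":25,"rx":0,"ry":0,"rz":0},{"jaw":88,"dx":0,"dy":0,"dz":60,"rx":0,"ry":0,"rz":0},{"jaw":88,"dx":0,"dy":0,"dz":95,"rx":0,"ry":0,"rz":0}]' >/dev/null; python3 st.py
python3 -m pendant '[{"jaw":88,"dx":6,"dy":-30,"dz":15,"rx":0,"ry":0,"rz":0},{"jaw":88,"dx":12,"dy":-60,"dz":15,"rx":0,"ry":0,"rz":0},{"jaw":88,"dx":18,"dy":-90,"dz":15,"rx":0,"ry":0,"rz":0},{"jaw":88,"dx":24,"dy":-117,"dz":15,"rx":0,"ry":0,"rz":0},{"jaw":88,"dx":24,"dy":-117,"dz":15,"rx":0,"ry":0,"rz":0}]' >/dev/null
python3 -m pendant '[{"jaw":88,"dx":0,"dy":0,"dz":0,"rx":0,"ry":0,"rz":0},{"jaw":88,"dx":0,"dy":0,"dz":0,"rx":0,"ry":0,"rz":0},{"jaw":88,"dx":0,"dy":0,"dz":0,"rx":0,"ry":0,"rz":0}]' >/dev/null; python3 st.py
python3 - <<'E'
from h import *
s=bot.snapshot("wrist"); print(s["origin"])
np.save("shaft.npy",s["frame"]); np.save("shaft_R.npy",np.vstack([RM(s),s["origin"]]))
for n,z in (("shaft_top",.08),("spindle",.0585),("key_grip",.082)):
  for d in bot.look_for(n,s)[:2]: print(n,d["score"],d["bbox"],at(s,*d["bbox"][:2],z))
u,v=map(int,proj(s,(.524,-.061,.07))); print(u,v)
save("w7",cv2.resize(s["frame"][v-50:v+50,u-50:u+50],(600,600),interpolation=cv2.INTER_CUBIC))
E
```

```text
12.42 phi 9.76 T [ 0.023 -0.028 -0.019] F [ 1.4 -0.6  0.4] p [0.496  0.0561 0.1326] q6 1.462 w 0.0427 g 0.0
13.08 phi 9.86 T [-0.018  0.043  0.045] F [ 0.3  0.7 -0.2] p [ 0.5227 -0.0599  0.1485] q6 1.237 w 0.0878 g 0.0
[ 0.59705725 -0.04662279  0.3318296 ]
shaft_top 0.8 [285.0, 205.0, 29.3, 22.8] [ 0.52320704 -0.06166516  0.08      ]
spindle 0.73 [284.6, 195.0, 47.6, 44.0] [ 0.52488527 -0.06121839  0.0585    ]
key_grip 0.66 [122.0, 212.1, 46.3, 67.4] [0.49813814 0.05411934 0.082     ]
284 200
```

View pics/w7.png

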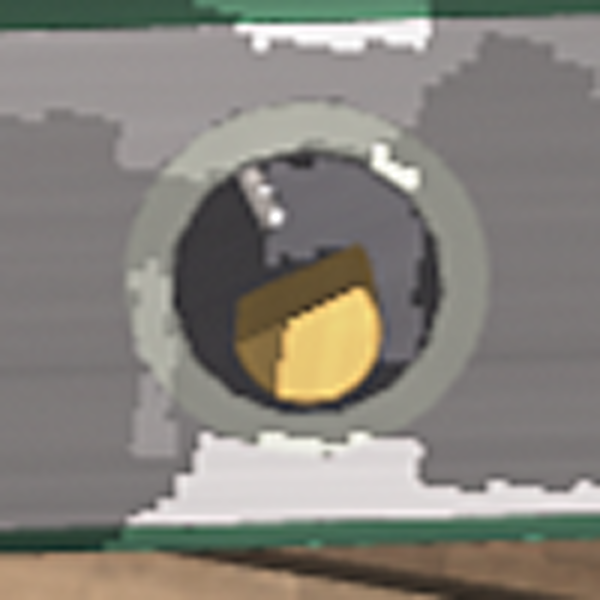

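The crop shows the D shaft with its flat facing upper left: the top edge of the flat runs from (238,345) to (370,290). The collar line runs from (250,170) to (278,220), and the collar centre is at (307,280). I'll work out the angle and send the arm to look at the knob.

```bash
python3 - <<'E'
from h import *
s=bot.snapshot("wrist"); f=lambda x,y,z: at(s,234+(x+.5)/6-.5,150+(y+.5)/6-.5,z)
ang=lambda v: np.degrees(np.arctan2(v[1],v[0]))
a,b=f(238,345,.08),f(370,290,.08); d=b-a; print("flat normal",ang([-d[1],d[0]]),ang([d[1],-d[0]]),np.linalg.norm(d)); m=(a+b)/2
a2,b2=f(240,295,.0585),f(362,248,.0585); d2=b2-a2; print("lower edge",ang([-d2[1],d2[0]]),np.linalg.norm(d2))
c=f(307,280,.0585); print("collar c",c,"line",ang(f(250,172,.0585)-c),ang(f(264,196,.0585)-c),ang(f(250,172,.0585)-f(278,220,.0585)))
for th in (ang([-d[1],d[0]]),ang([d[1],-d[0]])):
  n=np.array([np.cos(np.radians(th)),np.sin(np.radians(th))]); print("centre",th,m[:2]-.0025*n)
r=[np.linalg.norm(f(*p,.0585)-c) for p in ((175,280),(438,280),(307,408),(307,150))]; print("collar r",np.round(r,4))
# mask on shaft: brass pixels top lowest point
print("bottom edge",f(310,405,.08),"left/right",f(382,330,.08))
E
```

```text
flat normal 33.407184837952045 -146.59281516204797 0.017426645945382443
lower edge 31.676216610882307 0.01715165901423853
collar c [ 0.52475499 -0.06179523  0.0585    ] line 37.05707584864351 36.35706962980455 39.473675074751746
centre 33.407184837952045 [ 0.52366196 -0.06241619]
centre -146.59281516204797 [ 0.52783586 -0.05966326]
collar r [0.0173 0.0171 0.0177 0.0173]
bottom edge [ 0.51488842 -0.06374591  0.08      ] left/right [ 0.52584645 -0.07067224  0.08      ]
```

```bash
python3 -m pendant '[{"jaw":88,"dx":-14,"dy":-35,"dz":0,"rx":0,"ry":0,"rz":0},{"jaw":88,"dx":-28,"dy":-70,"dz":0,"rx":0,"ry":0,"rz":0},{"jaw":88,"dx":-42,"dy":-105,"dz":0,"rx":0,"ry":0,"rz":0},{"jaw":88,"dx":-54,"dy":-140,"dz":0,"rx":0,"ry":0,"rz":0},{"jaw":88,"dx":-64,"dy":-175,"dz":0,"rx":0,"ry":0,"rz":0}]' >/dev/null
python3 -m pendant '[{"jaw":88,"dx":0,"dy":0,"dz":-20,"rx":0,"ry":0,"rz":0},{"jaw":88,"dx":0,"dy":0,"dz":-20,"rx":0,"ry":0,"rz":0},{"jaw":88,"dx":0,"dy":0,"dz":-20,"rx":0,"ry":0,"rz":0},{"jaw":88,"dx":0,"dy":0,"dz":-20,"rx":0,"ry":0,"rz":0}]' >/dev/null; python3 st.py
python3 - <<'E'
from h import *
s=bot.snapshot("wrist")
for d in bot.silhouettes("control_knob",s)[:3]: print("knob",d["score"],d["bbox"],d["mask"].sum(),at(s,*d["bbox"][:2],.018))
for d in bot.look_for("knob_pointer",s)[:3]: print("ptr",d["score"],d["bbox"])
u,v=map(int,proj(s,(.459,-.236,.02)));print(u,v)
c=cv2.resize(s["frame"][v-50:v+50,u-50:u+50],(600,600),interpolation=cv2.INTER_CUBIC); save("w8",c)
E
```

```text
14.08 phi 9.9 T [0.051 0.019 0.044] F [ 0.3 -0.3 -0.3] p [ 0.46   -0.2351  0.1296] q6 0.877 w 0.0879 g 0.0
knob 0.92 [306.0, 294.9, 66.7, 65.9] 3677 [ 0.36646114 -0.2736484   0.018     ]
knob 0.8 [285.1, 189.7, 51.6, 59.0] 2261 [ 0.46132503 -0.23724546  0.018     ]
knob 0.71 [405.6, 189.6, 78.0, 74.3] 4627 [ 0.47883422 -0.33683985  0.018     ]
ptr 0.98 [282.1, 190.0, 54.3, 57.0]
ptr 0.68 [306.7, 293.0, 62.2, 68.7]
ptr 0.55 [404.7, 188.4, 81.2, 77.3]
283 192
```

View pics/w8.png

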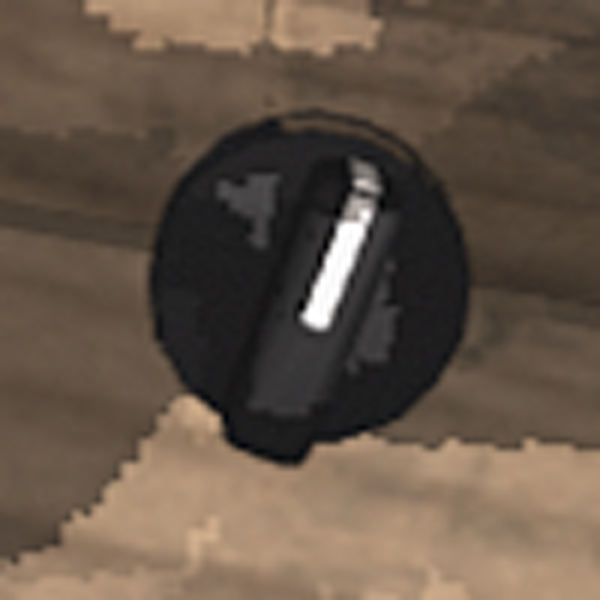

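The last crop shows the small knob with skirt centre at about (310,275), bar centre at about (325,307), and the white line running from (317,325) out to (359,212).

```bash
python3 - <<'E'
from h import *
s=bot.snapshot("wrist"); f=lambda x,y,z: at(s,233+(x+.5)/6-.5,142+(y+.5)/6-.5,z)
ang=lambda v: np.degrees(np.arctan2(v[1],v[0]))
print("line",ang(f(359,212,.038)-f(317,325,.038)),"bar",ang(f(360,206,.038)-f(290,408,.038)),np.linalg.norm(f(360,206,.038)-f(290,408,.038)))
print("bar c",f(325,307,.038),"skirt",f(310,275,.012),f(310,275,.018), "inner line end",f(317,325,.038))
# own fit: dark pixels
st=bot.sense(); print(st["position"])
for d in bot.silhouettes("control_knob",s):
  if abs(d["bbox"][0]-285)<10:
    m=d["mask"]; 
    # model fit of skirt+bar silhouette
    from scipy.optimize import minimize
    t=np.linspace(0,2*np.pi,48)
    def sil(x,y,a):
        M=np.zeros(m.shape,np.uint8); c,sn=np.cos(a),np.sin(a)
        P=np.array([proj(s,(x+.023*np.cos(q),y+.023*np.sin(q),z)) for z in (0,.018) for q in t],np.float32)
        B=np.array([proj(s,(x+c*l-sn*w,y+sn*l+c*w,z)) for l in(-.02,.02) for w in(-.0065,.0065) for z in(.018,.038)],np.float32)
        for p in (P,B): cv2.fillConvexPoly(M,np.round(cv2.convexHull(p)*16).astype(np.int32),1,shift=4)
        return -(m&(M>0)).sum()/(m|(M>0)).sum()
    best=min((minimize(lambda p:sil(.46+p[0]*.001,-.237+p[1]*.001,np.radians(a0+p[2])),[0,0,0],method="Nelder-Mead",options={"initial_simplex":[[0,0,0],[3,0,0],[0,3,0],[0,0,8]]}) for a0 in (-12,)),key=lambda r:r.fun)
    print(best.fun,.46+best.x[0]*.001,-.237+best.x[1]*.001,-12+best.x[2])
E
```

```text
line -9.629924706504289 bar -8.372471048340218 0.028811676014306873
bar c [ 0.4647625  -0.23815627  0.038     ] skirt [ 0.4624644  -0.23677285  0.012     ] [ 0.46389607 -0.23647052  0.018     ] inner line end [ 0.46217656 -0.23755337  0.038     ]
[ 0.46069308 -0.235263    0.13017944]
-0.9026100506427737 0.46136341669245795 -0.23598543792586618 -14.209664140714526
```

```bash
python3 -m pendant '[{"jaw":50,"dx":1.3,"dy":-1.2,"dz":-20,"rx":0,"ry":0,"rz":-7},{"jaw":50,"dx":1.3,"dy":-1.2,"dz":-45,"rx":0,"ry":0,"rz":-14},{"jaw":50,"dx":1.3,"dy":-1.2,"dz":-70,"rx":0,"ry":0,"rz":-21},{"jaw":50,"dx":1.3,"dy":-1.2,"dz":-90,"rx":0,"ry":0,"rz":-21},{"jaw":50,"dx":1.3,"dy":-1.2,"dz":-100,"rx":0,"ry":0,"rz":-21}]' >/dev/null; python3 st.py
python3 -m pendant '[{"jaw":50,"dx":0,"dy":0,"dz":-10,"rx":0,"ry":0,"rz":0},{"jaw":50,"dx":0,"dy":0,"dz":-20,"rx":0,"ry":0,"rz":0},{"jaw":50,"dx":0,"dy":0,"dz":-28,"rx":0,"ry":0,"rz":0},{"jaw":50,"dx":0,"dy":0,"dz":-33,"rx":0,"ry":0,"rz":0},{"jaw":50,"dx":0,"dy":0,"dz":-35,"rx":0,"ry":0,"rz":0}]' >/dev/null; python3 st.py
python3 - <<'E'
from h import *
s=bot.snapshot("wrist"); st=bot.sense(); M=R.from_rotvec(st["eef_rot"]).as_matrix()
# real tip midpoint: 38.6mm back along tool z ; project knob model & tips
print("tip",np.round(proj(s,st["position"]-.0386*M[:,2]),1),"bar top c",np.round(proj(s,(.462,-.2365,.038)),1))
f=s["frame"].astype(int); w=(f.min(2)>120)&(f.max(2)-f.min(2)<35); w[:, :230]=0;w[:,340:]=0;w[:120]=0;w[300:]=0
v,u=np.nonzero(w); print("white",len(u),u.mean() if len(u) else 0,v.min() if len(u) else 0,v.max() if len(u) else 0)
E
```

```text
14.75 phi -11.1 T [0.07  0.015 0.006] F [-1.3  1.   0. ] p [ 0.4597 -0.2358  0.027 ] q6 1.242 w 0.0567 g 0.0
15.17 phi -11.15 T [ 0.032 -0.024  0.052] F [-0.   0.2 -0.7] p [ 0.4611 -0.2372 -0.006 ] q6 1.242 w 0.0505 g 0.0
tip [282.4 274. ] bar top c [280.5 278.2]
white 391 281.7774936061381 224 279
```

```bash
python3 -m pendant '[{"jaw":50,"dx":0.5,"dy":0,"dz":-4,"rx":0,"ry":0,"rz":0},{"jaw":40,"dx":1,"dy":0,"dz":-7,"rx":0,"ry":0,"rz":0},{"jaw":30,"dx":1,"dy":0,"dz":-9,"rx":0,"ry":0,"rz":0},{"jaw":20,"dx":1,"dy":0,"dz":-9,"rx":0,"ry":0,"rz":0},{"jaw":5,"dx":1,"dy":0,"dz":-9,"rx":0,"ry":0,"rz":0}]' >/dev/null; python3 st.py
python3 -m pendant '[{"jaw":0,"dx":0,"dy":0,"dz":0,"rx":0,"ry":0,"rz":0},{"jaw":0,"dx":0,"dy":0,"dz":0,"rx":0,"ry":0,"rz":0},{"jaw":0,"dx":0,"dy":0,"dz":0,"rx":0,"ry":0,"rz":0},{"jaw":0,"dx":0,"dy":0,"dz":0,"rx":0,"ry":0,"rz":0}]' >/dev/null; python3 st.py
```

```text
15.63 phi -11.16 T [0.018 0.043 0.043] F [-0.5 -0.5 -0. ] p [ 0.4621 -0.2372 -0.0146] q6 1.243 w 0.0252 g 0.0
15.97 phi -11.15 T [0.082 0.038 0.042] F [ 0.5 -0.6  0.1] p [ 0.4623 -0.2374 -0.0144] q6 1.243 w 0.0124 g 29.999312460422516
```

Knob gripped: 12.4 mm opening at 30 N. I'll lift it, carry it over the shaft and turn it to 35°.

```bash
python3 -m pendant '[{"jaw":0,"dx":0,"dy":0,"dz":25,"rx":0,"ry":0,"rz":0},{"jaw":0,"dx":0,"dy":0,"dz":55,"rx":0,"ry":0,"rz":0},{"jaw":0,"dx":0,"dy":0,"dz":85,"rx":0,"ry":0,"rz":0},{"jaw":0,"dx":0,"dy":0,"dz":115,"rx":0,"ry":0,"rz":0},{"jaw":0,"dx":0,"dy":0,"dz":125,"rx":0,"ry":0,"rz":0}]' >/dev/null; python3 st.py
python3 -m pendant '[{"jaw":0,"dx":8,"dy":20,"dz":0,"rx":0,"ry":0,"rz":6},{"jaw":0,"dx":16,"dy":45,"dz":0,"rx":0,"ry":0,"rz":12},{"jaw":0,"dx":24,"dy":70,"dz":0,"rx":0,"ry":0,"rz":18},{"jaw":0,"dx":32,"dy":95,"dz":0,"rx":0,"ry":0,"rz":24},{"jaw":0,"dx":40,"dy":120,"dz":0,"rx":0,"ry":0,"rz":30}]' >/dev/null; python3 st.py
python3 -m pendant '[{"jaw":0,"dx":8,"dy":20,"dz":0,"rx":0,"ry":0,"rz":6},{"jaw":0,"dx":16,"dy":40,"dz":0,"rx":0,"ry":0,"rz":12},{"jaw":0,"dx":22,"dy":55,"dz":0,"rx":0,"ry":0,"rz":16},{"jaw":0,"dx":22,"dy":55,"dz":0,"rx":0,"ry":0,"rz":16},{"jaw":0,"dx":22,"dy":55,"dz":0,"rx":0,"ry":0,"rz":16}]' >/dev/null; python3 st.py
python3 - <<'E'
from h import *
s=bot.snapshot("wrist"); st=bot.sense(); M=R.from_rotvec(st["eef_rot"]).as_matrix(); p=np.array(st["position"]); b=p[2]+.0144
f=s["frame"].astype(int); w=(f.min(2)>110)&(f.max(2)-f.min(2)<35); w[:, :255]=0;w[:,310:]=0;w[:180]=0;w[300:]=0
for r in range(185,300,5):
  c=np.nonzero(w[r])[0]; print(r,(c.min(),c.max()) if len(c) else 0,end=" ")
xk=M[:,0]
print("\npred pointer",[np.round(proj(s,p+xk*l+np.array([0,0,.0144+.038])),1).tolist() for l in (.02,.01,0)],"skirt front",np.round(proj(s,p+xk*.023+np.array([0,0,.0144])),1),np.round(proj(s,p+xk*.023+np.array([0,0,.0324])),1))
print("col280 brightness",[(r,int(f[r,278:283].sum(1).mean())) for r in range(180,256,3)])
t=bot.snapshot("top"); save("t2",t["frame"])
E
```

```text
16.38 phi -11.15 T [-0.004 -0.029  0.029] F [ 0.2 -0.6 -1.1] p [ 0.4647 -0.2386  0.1149] q6 1.243 w 0.0127 g 29.998046457767487
16.8 phi 19.11 T [-0.003 -0.071  0.018] F [ 0.3  0.2 -1.5] p [ 0.5014 -0.1159  0.109 ] q6 0.962 w 0.0124 g 29.996933341026306
17.22 phi 34.88 T [-0.007  0.017 -0.018] F [-0.4 -0.6 -1.2] p [ 0.5234 -0.0615  0.1091] q6 0.798 w 0.0126 g 29.997860491275787
185 (np.int64(255), np.int64(309)) 190 (np.int64(255), np.int64(309)) 195 (np.int64(255), np.int64(309)) 200 (np.int64(255), np.int64(309)) 205 (np.int64(255), np.int64(309)) 210 (np.int64(255), np.int64(309)) 215 (np.int64(255), np.int64(309)) 220 (np.int64(308), np.int64(309)) 225 0 230 0 235 (np.int64(279), np.int64(283)) 240 (np.int64(278), np.int64(283)) 245 (np.int64(278), np.int64(284)) 250 0 255 (np.int64(277), np.int64(284)) 260 (np.int64(277), np.int64(284)) 265 (np.int64(277), np.int64(284)) 270 (np.int64(278), np.int64(284)) 275 (np.int64(278), np.int64(284)) 280 (np.int64(278), np.int64(284)) 285 (np.int64(278), np.int64(284)) 290 (np.int64(278), np.int64(284)) 295 0 
pred pointer [[284.2, 247.2], [284.1, 270.3], [284.0, 292.6]] skirt front [283.8 210.7] [284.  222.9]
col280 brightness [(180, 547), (183, 554), (186, 570), (189, 307), (192, 361), (195, 363), (198, 348), (201, 258), (204, 197), (207, 196), (210, 199), (213, 159), (216, 94), (219, 88), (222, 83), (225, 101), (228, 90), (231, 68), (234, 375), (237, 368), (240, 368), (243, 366), (246, 537), (249, 42), (252, 511), (255, 506)]
```

```bash
python3 -m pendant '[{"jaw":0,"dx":1,"dy":0,"dz":-8,"rx":0,"ry":0,"rz":0},{"jaw":0,"dx":1,"dy":0,"dz":-16,"rx":0,"ry":0,"rz":0},{"jaw":0,"dx":1,"dy":0,"dz":-24,"rx":0,"ry":0,"rz":0},{"jaw":0,"dx":1,"dy":0,"dz":-24,"rx":0,"ry":0,"rz":0},{"jaw":0,"dx":1,"dy":0,"dz":-24,"rx":0,"ry":0,"rz":0}]' >/dev/null; python3 st.py
python3 - <<'E'
from h import *
for i in range(2):
  s=bot.snapshot("wrist"); st=bot.sense(); M=R.from_rotvec(st["eef_rot"]).as_matrix(); p=np.array(st["position"])
  print("cam in tool",np.round(M.T@(s["origin"]-p),4), np.round(M.T@RM(s),3).tolist())
  f=s["frame"].astype(int); xk=M[:,0]
  print("pred",[np.round(proj(s,p+xk*l+np.array([0,0,.0524])),1).tolist() for l in (.02,0)],"skirt",np.round(proj(s,p+xk*.023+np.array([0,0,.0144])),1))
  g=f[:,279:284].sum(2).mean(1).astype(int); print([(r,int(g[r])) for r in list(range(205,235,2))+list(range(244,256))+list(range(284,300))])
E
```

```text
17.73 phi 34.8 T [ 0.019 -0.003  0.038] F [-0.2  0.4 -1.1] p [ 0.5239 -0.0624  0.085 ] q6 0.798 w 0.0125 g 29.99802052974701
cam in tool [ 0.0751 -0.0008 -0.1827] [[-0.0, 0.956, 0.292], [1.0, -0.0, 0.002], [0.002, 0.292, -0.956]]
pred [[283.9, 245.4], [283.8, 291.1]] skirt [283.5 209.1]
[(205, 442), (207, 446), (209, 446), (211, 415), (213, 111), (215, 90), (217, 87), (219, 85), (221, 91), (223, 77), (225, 103), (227, 94), (229, 88), (231, 67), (233, 362), (244, 359), (245, 454), (246, 545), (247, 317), (248, 29), (249, 43), (250, 258), (251, 451), (252, 508), (253, 507), (254, 504), (255, 502), (284, 506), (285, 506), (286, 505), (287, 506), (288, 506), (289, 506), (290, 513), (291, 546), (292, 317), (293, 42), (294, 81), (295, 87), (296, 89), (297, 90), (298, 87), (299, 88)]
cam in tool [ 0.0752 -0.0007 -0.1829] [[-0.0, 0.956, 0.292], [1.0, -0.0, 0.002], [0.002, 0.292, -0.956]]
pred [[283.6, 245.4], [283.5, 291.0]] skirt [283.2 209.2]
[(205, 402), (207, 401), (209, 402), (211, 422), (213, 158), (215, 90), (217, 90), (219, 91), (221, 90), (223, 76), (225, 102), (227, 94), (229, 89), (231, 68), (233, 361), (244, 359), (245, 453), (246, 544), (247, 317), (248, 32), (249, 43), (250, 259), (251, 450), (252, 509), (253, 506), (254, 503), (255, 501), (284, 506), (285, 504), (286, 505), (287, 506), (288, 506), (289, 507), (290, 512), (291, 546), (292, 316), (293, 45), (294, 80), (295, 85), (296, 91), (297, 87), (298, 87), (299, 90)]
```

```bash
python3 -m pendant '[{"jaw":0,"dx":1.4,"dy":0,"dz":-6,"rx":0,"ry":0,"rz":0},{"jaw":0,"dx":1.4,"dy":0,"dz":-12,"rx":0,"ry":0,"rz":0},{"jaw":0,"dx":1.4,"dy":0,"dz":-16,"rx":0,"ry":0,"rz":0},{"jaw":0,"dx":1.4,"dy":0,"dz":-16,"rx":0,"ry":0,"rz":0}]' >/dev/null; python3 st.py
python3 -m pendant '[{"jaw":0,"dx":0,"dy":0,"dz":-1.5,"rx":0,"ry":0,"rz":0},{"jaw":0,"dx":0,"dy":0,"dz":-3,"rx":0,"ry":0,"rz":0},{"jaw":0,"dx":0,"dy":0,"dz":-4,"rx":0,"ry":0,"rz":0},{"jaw":0,"dx":0,"dy":0,"dz":-5,"rx":0,"ry":0,"rz":0},{"jaw":0,"dx":0,"dy":0,"dz":-5,"rx":0,"ry":0,"rz":0}]' >/dev/null; python3 st.py
```

```text
18.17 phi 34.85 T [ 0.003 -0.007 -0.045] F [-0.1 -0.4 -3.1] p [ 0.5254 -0.062   0.069 ] q6 0.798 w 0.0127 g 29.998011589050293
18.58 phi 34.85 T [-0.004 -0.004  0.047] F [-0.5  0.4 -2. ] p [ 0.5265 -0.0622  0.0653] q6 0.798 w 0.0129 g 29.998061656951904
```

```bash
python3 -m pendant '[{"jaw":0,"dx":0,"dy":0,"dz":0,"rx":0,"ry":0,"rz":0},{"jaw":0,"dx":0,"dy":0,"dz":-1,"rx":0,"ry":0,"rz":0},{"jaw":0,"dx":0,"dy":0,"dz":-2,"rx":0,"ry":0,"rz":0},{"jaw":0,"dx":0,"dy":0,"dz":-2,"rx":0,"ry":0,"rz":0}]' >/dev/null; python3 st.py
python3 -m pendant '[{"jaw":0,"dx":0,"dy":0,"dz":-1,"rx":0,"ry":0,"rz":0},{"jaw":0,"dx":0,"dy":0,"dz":-2,"rx":0,"ry":0,"rz":0},{"jaw":0,"dx":0,"dy":0,"dz":-2,"rx":0,"ry":0,"rz":0}]' >/dev/null; python3 st.py
```

```text
18.92 phi 34.85 T [-0.002  0.181  0.029] F [-1.1 -0.1  1.8] p [ 0.5267 -0.0622  0.0638] q6 0.798 w 0.0125 g 30.0000661611557
19.17 phi 34.85 T [0.009 0.368 0.03 ] F [-2.3  0.5  5.2] p [ 0.5267 -0.0622  0.0616] q6 0.798 w 0.0127 g 30.003490447998047
```

Contact came slightly early, with a -x force, so I'm about 2 mm too far in +x. I'll back off, shift and try again.

```bash
python3 -m pendant '[{"jaw":0,"dx":0,"dy":0,"dz":3,"rx":0,"ry":0,"rz":0},{"jaw":0,"dx":-2,"dy":0,"dz":3,"rx":0,"ry":0,"rz":0},{"jaw":0,"dx":-2,"dy":0,"dz":3,"rx":0,"ry":0,"rz":0},{"jaw":0,"dx":-2,"dy":0,"dz":3,"rx":0,"ry":0,"rz":0}]' >/dev/null; python3 st.py
python3 -m pendant '[{"jaw":0,"dx":0,"dy":0,"dz":-2,"rx":0,"ry":0,"rz":0},{"jaw":0,"dx":0,"dy":0,"dz":-3,"rx":0,"ry":0,"rz":0},{"jaw":0,"dx":0,"dy":0,"dz":-4,"rx":0,"ry":0,"rz":0},{"jaw":0,"dx":0,"dy":0,"dz":-5,"rx":0,"ry":0,"rz":0},{"jaw":0,"dx":0,"dy":0,"dz":-5,"rx":0,"ry":0,"rz":0}]' >/dev/null; python3 st.py
```

```text
19.5 phi 34.84 T [0.041 0.042 0.009] F [-0.6 -0.2 -1.6] p [ 0.5241 -0.0621  0.0639] q6 0.797 w 0.0126 g 29.9979230761528
19.92 phi 34.84 T [-0.006  0.013 -0.07 ] F [ 0.3  0.6 -1.7] p [ 0.5243 -0.0622  0.059 ] q6 0.797 w 0.0131 g 29.998074173927307
```

It's sliding on freely now. On down.

```bash
python3 -m pendant '[{"jaw":0,"dx":0,"dy":0,"dz":-1,"rx":0,"ry":0,"rz":0},{"jaw":0,"dx":0,"dy":0,"dz":-3,"rx":0,"ry":0,"rz":0},{"jaw":0,"dx":0,"dy":0,"dz":-5,"rx":0,"ry":0,"rz":0},{"jaw":0,"dx":0,"dy":0,"dz":-6,"rx":0,"ry":0,"rz":0},{"jaw":0,"dx":0,"dy":0,"dz":-6,"rx":0,"ry":0,"rz":0}]' >/dev/null; python3 st.py
python3 -m pendant '[{"jaw":0,"dx":0,"dy":0,"dz":-1,"rx":0,"ry":0,"rz":0},{"jaw":0,"dx":0,"dy":0,"dz":-2,"rx":0,"ry":0,"rz":0},{"jaw":0,"dx":0,"dy":0,"dz":-3,"rx":0,"ry":0,"rz":0},{"jaw":0,"dx":0,"dy":0,"dz":-3,"rx":0,"ry":0,"rz":0}]' >/dev/null; python3 st.py
```

```text
20.33 phi 34.85 T [-0.045 -0.02   0.03 ] F [ 0.  -0.  -2.3] p [ 0.5242 -0.0621  0.053 ] q6 0.797 w 0.0127 g 29.99802142381668
20.67 phi 34.85 T [0.024 0.21  0.014] F [-1.5 -0.5  1.2] p [ 0.5247 -0.0622  0.0507] q6 0.797 w 0.0128 g 29.999795258045197
```

```bash
python3 -m pendant '[{"jaw":0,"dx":-0.3,"dy":0,"dz":-1,"rx":0,"ry":0,"rz":0},{"jaw":0,"dx":-0.3,"dy":0,"dz":-2,"rx":0,"ry":0,"rz":0},{"jaw":0,"dx":-0.3,"dy":0,"dz":-3,"rx":0,"ry":0,"rz":0},{"jaw":0,"dx":-0.3,"dy":0,"dz":-4,"rx":0,"ry":0,"rz":0},{"jaw":0,"dx":-0.3,"dy":0,"dz":-4,"rx":0,"ry":0,"rz":0}]' >/dev/null; python3 st.py
python3 -m pendant '[{"jaw":0,"dx":0,"dy":0,"dz":-1,"rx":0,"ry":0,"rz":0},{"jaw":0,"dx":0,"dy":0,"dz":-2,"rx":0,"ry":0,"rz":0},{"jaw":0,"dx":0,"dy":0,"dz":-2,"rx":0,"ry":0,"rz":0}]' >/dev/null; python3 st.py
```

```text
21.08 phi 34.84 T [ 0.101  0.22  -0.013] F [-0.4  0.4  5.1] p [ 0.5248 -0.0622  0.0468] q6 0.797 w 0.0128 g 30.000655353069305
21.33 phi 34.85 T [ 0.171  0.442 -0.015] F [-1.5  1.1  7.2] p [ 0.5248 -0.0622  0.0454] q6 0.797 w 0.0128 g 30.00110238790512
```

```bash
python3 -m pendant '[{"jaw":0,"dx":0,"dy":0,"dz":-1,"rx":0,"ry":0,"rz":0},{"jaw":0,"dx":0,"dy":0,"dz":-1,"rx":0,"ry":0,"rz":0},{"jaw":0,"dx":0,"dy":0,"dz":-1,"rx":0,"ry":0,"rz":0}]' >/dev/null; python3 st.py
python3 -m pendant '[{"jaw":0,"dx":0,"dy":0,"dz":-1,"rx":0,"ry":0,"rz":0},{"jaw":0,"dx":0,"dy":0,"dz":-1,"rx":0,"ry":0,"rz":0},{"jaw":0,"dx":0,"dy":0,"dz":-1,"rx":0,"ry":0,"rz":0}]' >/dev/null; python3 st.py
```

```text
21.58 phi 34.85 T [0.164 0.883 0.009] F [-5.   1.7 14.3] p [ 0.5249 -0.0622  0.0453] q6 0.797 w 0.0127 g 30.007633566856384
21.83 phi 34.85 T [ 0.23   1.255 -0.002] F [-6.5  1.  20. ] p [ 0.5251 -0.0623  0.0452] q6 0.797 w 0.0128 g 30.019657909870148
```

It's at the stop: height steady at 20 N, and the underside works out at 59.6 mm against the expected 60. A quick check that the other things haven't moved, then I'll hand in.

```bash
python3 - <<'E'
from h import *
t=bot.snapshot("top")
for n in ("thread_spool_2","bone_folder","glue_pot"):
    print(n,[np.round(d["bbox"]).tolist() for d in bot.look_for(n,t)[:2]])
w=bot.snapshot("wrist"); u=proj(w,(.607,.017,.09)); print([ (d["score"],np.round(at(w,*d["bbox"][:2],.07),3)) for d in bot.look_for("glue_pot",w)[:1]])
E
python3 st.py
```

```text
thread_spool_2 [[152.0, 232.0, 24.0, 21.0]]
bone_folder [[250.0, 271.0, 12.0, 11.0]]
glue_pot [[260.0, 173.0, 21.0, 38.0]]
[(0.62, array([0.586, 0.014, 0.07 ]))]
22.13 phi 34.84 T [ 0.249  1.281 -0.03 ] F [-7.3  1.5 20.1] p [ 0.5251 -0.0623  0.0452] q6 0.797 w 0.0125 g 30.019446909427643
```

```bash
python3 -c "from bench import bot; print(bot.job_done())"
```

```text
the job is handed in; nothing more can be done
None
```

The job is handed in, with no verdict returned: the key is wound to its stop, and the knob is home on the shaft, still gripped and pressed down at 20 N; the glue pot, spool and folder had not visibly moved, though the arm partly hid the pot and folder.

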